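# Line up the impact sockets by size on the crib ledge

## Robot

A 6-joint arm with a two-finger parallel gripper is mounted at the origin on the work surface. World frame = base frame: x ahead of the robot, y to its left, z up, the work surface at z = 0. Lengths are in m, angles in degrees, forces in N, time in s.
With the tool pointing down it reaches from about 0.375 to 0.9 m from the base axis. Payload 3.1 kg.
Tool frame: the origin (TCP) lies at the very end of the fingers, on their centre line; the grasp point (between the pads) lies bot.hold_point_z behind it (bot.hold_point_z is the distance from the TCP to the grasp point, in m); z points along the fingers, y is the line along which they close (so a half turn about z gives the same grasp; the last joint's range is limited). The gripper opens to 87 mm and grips with 3 to 60 N. Pads are 19 mm wide; open, the fingers measure 117 mm over their backs; the gripper's body (75 mm by 190 mm) begins 51 mm behind the grasp point.
Start: joints at [-84.483, 30.224, 82.088, -0, 67.689, -10.227], TCP at [0.17, -0.602, 0.223] pointing down, gripper open.
Joint ranges: [-176.69, 176.69], [-43.24, 126.21], [12.49, 139.97], [-82, 262], [0, 151.66], [-163.58, 163.58]. Speed limits (degrees/s): [159.86, 159.86, 180, 180, 180, 180].

## Interface

Orientations are given as a 3x3 rotation matrix whose columns are the frame's x, y, z axes.
In Python, from rig import bot gives the robot as it stands.
- The arm moves only by the tool apply_moves, never from a script. Its argument "plan" is one flat list of numbers, 4 for each row, row after row: the shift along the world's x, y, z normalised to -1 to 1, where 1 is 0.05 m, then the turn about the world's z normalised to -1 to 1, where 1 is 10 degrees. A call has 1 to 12 rows; each row shifts and turns the commanded pose from where the row before left it; what a row does not reach is not made up. A row lasts 1/8 s, in which the tool goes at most 62.5 mm and 10.7 degrees, less where a joint would pass 70% of its speed; a pose out of reach is approached as far as the arm can. A call with a number of a shift or a turn outside -1 to 1 is refused whole. A call with a gripper value outside its range is refused whole. "grip" is the closure, from -1 (fully open) to 1 (shut), so that 0 is half open, set as the call begins (left out, the last holds). The fingers move at their own pace and stop on an object; the grip force is fixed at half the most. Time passes only in rows, so rows that do not move let the fingers close. It gives the time, the measured TCP pose, the force, the opening and the grip force at its end, in the units of the state.
- bot.read_state(): the state, without advancing time (a new reading comes with each control period).
- bot.capture(name): name is "side" or "top"; returns (picture, depth): 420x560x3 uint8, red, green, blue; 420x560 float32, m along the optical axis (not along the pixel's ray), 0 where there is no reading.
- bot.camera_info(name): a dict with "vertical_fov" (degrees; the focal length in pixels is half the picture's height over the tangent of half this angle, whatever the lens; pixels are square), "cx", "cy" (the principal point, pixels), "rvec" (rotation vector, rad) and "tvec" (3), from world to camera coordinates, as OpenCV has them. Camera axes: x right, y down, z forward; pixel columns grow to the right and rows downward; lengths in m; the calibration is good to about 2 mm. A picture is of the moment at which its call begins. camera_info takes no time and is no camera call.
- bot.hand_in(): hands the job in; it is judged then, once.
Trained networks look in the newest picture that a camera, given by its name, has taken for a name from the list of things; names that differ only in an ending like _2 or _b are one class to them, and where a whole thing is asked for, a point or a joint stands for the part that bears it (a point fixed in the world has none). Each returns a list of dicts, best first, with "p" (0 to 1); they miss things now and then, are a little off and sometimes report something else, mostly with a low value. They report only what shows in the picture. A call takes as long as a camera call.
- bot.outline_of(camera, target): "mask" (420x560 bool, what is visible of it) and "xy" ([column, row] as shares, 0 to 1, of the picture: columns of its width, rows of its height, amid what is visible of it).
- bot.pinpoint(camera, target): "xy" ([column, row] as shares, 0 to 1, of the picture: columns of its width, rows of its height: a listed point, or the origin of a listed thing).
The state is a dict: "time_s": time; "joint_positions": joint angles; "qvel": joint speeds; "tau": joint torques, N m; "position": TCP position; "tcp_rot": TCP orientation; "force": force on the tool from outside, world axes, zero at the start; "moment": the same for the moment, N m; "opening": opening from 0.0 (shut) to 1.0 (fully open); "grasp_force": force on a finger pad.
Only numpy, scipy, OpenCV 4.12 (cv2) and the standard library are available. Lean on these libraries where they do the work, as an engineer would, in place of code of your own. Each camera call takes 0.05 s, during which the arm holds its last target. There are 200 camera calls.

## Task

Line up the four black impact sockets in order of size on the stainless ledge, one standing upright and centred on each blue mark: the smallest on the mark next to the red block, then each next larger one, with the largest next to the grey block. Leave the rubber hammer head lying where it is.

Things in the scene. Friction and masses are not known exactly. Their poses are not given: they have to be found in the camera images.
- socket26_center (a point): The smallest of four loose black impact sockets (upright thick-walled round cylinder, bright rim and black hexagon on top, one thin bright band round it): 26 mm in diameter, 34 mm tall, about 90 g. The point is its centre, half-way up (17 mm above its foot); its z axis is the socket's axis, pointing up. Stands on the bench at the start.
- socket34_center (a point): The second smallest of four loose black impact sockets (upright thick-walled round cylinder, bright rim and black hexagon on top, one thin bright band round it): 34 mm in diameter, 46 mm tall, about 200 g. The point is its centre, half-way up (23 mm above its foot); its z axis is the socket's axis, pointing up. Stands on the bench at the start.
- socket43_center (a point): The second largest of four loose black impact sockets (upright thick-walled round cylinder, bright rim and black hexagon on top, one thin bright band round it): 43 mm in diameter, 58 mm tall, about 400 g. The point is its centre, half-way up (29 mm above its foot); its z axis is the socket's axis, pointing up. Stands on the bench at the start.
- socket54_center (a point): The largest of four loose black impact sockets (upright thick-walled round cylinder, bright rim and black hexagon on top, one thin bright band round it): 54 mm in diameter, 72 mm tall, about 750 g. The point is its centre, half-way up (36 mm above its foot); its z axis is the socket's axis, pointing up. Stands on the bench at the start.
- mark1: One of four alike flat round blue marks, 62 mm in diameter with a white centre dot, in a row about 90 mm apart along the fixed stainless ledge (flat slab 450 x 90 mm, its top 12 mm above the bench, the whole row lying roughly across the robot's front). Numbered 1 to 4 along the row from the robot's right (-y) to its left; this is next to one end block. The origin is the mark's centre on the ledge's top; z is up. It has no thickness to speak of.
- mark2: One of four alike flat round blue marks, 62 mm in diameter with a white centre dot, in a row about 90 mm apart along the fixed stainless ledge (flat slab 450 x 90 mm, its top 12 mm above the bench, the whole row lying roughly across the robot's front). Numbered 1 to 4 along the row from the robot's right (-y) to its left; this is an inner mark. The origin is the mark's centre on the ledge's top; z is up. It has no thickness to speak of.
- mark3: One of four alike flat round blue marks, 62 mm in diameter with a white centre dot, in a row about 90 mm apart along the fixed stainless ledge (flat slab 450 x 90 mm, its top 12 mm above the bench, the whole row lying roughly across the robot's front). Numbered 1 to 4 along the row from the robot's right (-y) to its left; this is an inner mark. The origin is the mark's centre on the ledge's top; z is up. It has no thickness to speak of.
- mark4: One of four alike flat round blue marks, 62 mm in diameter with a white centre dot, in a row about 90 mm apart along the fixed stainless ledge (flat slab 450 x 90 mm, its top 12 mm above the bench, the whole row lying roughly across the robot's front). Numbered 1 to 4 along the row from the robot's right (-y) to its left; this is next to one end block. The origin is the mark's centre on the ledge's top; z is up. It has no thickness to speak of.
- red_block: Fixed red bar, 80 mm across the ledge, 26 mm along it, 18 mm high, on top of the ledge at one of its two ends, about 72 mm beyond the last mark there (beyond mark1 or beyond mark4); a like grey bar is at the other end. Origin: centre of its underside. It tells at which end the row begins.
- hammer_center (a point): Loose black rubber hammer head lying on the bench among the sockets: 90 mm long, 50 mm across and high, with a round pale wooden spot on top. The point is its centre, 25 mm above the bench; its x axis is its length, which points about away from the robot. To be left alone.

How it is judged (in metres and radians):
At the end, for the whole second after the job is handed in: Counting from the mark next to the red block, the 26, 34, 43 and 54 mm sockets stand on the first, second, third and fourth mark: each axis within 13 mm of its mark's centre, upright within 0.1 rad, resting on the ledge (height within 4 mm), at rest (((horizontal distance between red_block and mark1 below 0.15 m and horizontal distance between socket26_center and mark1 below 0.013 m and horizontal distance between socket34_center and mark2 below 0.013 m and horizontal distance between socket43_center and mark3 below 0.013 m and horizontal distance between socket54_center and mark4 below 0.013 m) or (horizontal distance between red_block and mark4 below 0.15 m and horizontal distance between socket26_center and mark4 below 0.013 m and horizontal distance between socket34_center and mark3 below 0.013 m and horizontal distance between socket43_center and mark2 below 0.013 m and horizontal distance between socket54_center and mark1 below 0.013 m)) and angle between each of socket26_center, socket34_center, socket43_center, socket54_center's own z axis and vertical below 0.1 rad and z of socket26_center in the frame of mark1 between 0.013 and 0.021 m and linear speed of each of socket26, socket34, socket43, socket54 below 0.02 m/s and z of socket34_center in the frame of mark1 between 0.019 and 0.027 m and z of socket43_center in the frame of mark1 between 0.025 and 0.033 m and z of socket54_center in the frame of mark1 between 0.032 and 0.04 m); the robot touches nothing.
It fails at once if the rubber hammer head was moved by more than 20 mm (distance of hammer_center from where it was at the start of the episode above 0.02 m).
It also fails if it takes over 118 s, if anything falls off the work surface, if the arm or the gripper's body presses on something with over 40 N, if the wrist force passes 120 N, or if a joint passes its speed limit or range.

## Working session

There is one attempt and no reset: what is moved stays moved. The work goes in short steps, Python scripts to look and compute and a tool call to move; the robot and the scene stay as the last step left them, time stands still between calls to the robot, and variables do not carry over. Pictures are saved under pics/ and viewed, at most 14 in all, crops included, and the job is handed in when it is done.

Besides the shell and the picture viewer there is one more tool, called as name(argument=value, ...), one argument or row to a line, values as JSON. apply_moves: Moves the arm, as the interface text tells. Its arguments: {"type":"object","properties":{"plan":{"type":"array","items":{"type":"number"}},"grip":{"type":"number"}},"required":["plan"]}

```bash
mkdir -p pics
cat > h.py <<'E'
from rig import bot
import numpy as np, cv2
def cam(n):
    i=bot.camera_info(n); f=210/np.tan(np.radians(i["vertical_fov"])/2)
    K=np.array([[f,0,i["cx"]],[0,f,i["cy"]],[0,0,1]]); R=cv2.Rodrigues(np.array(i["rvec"],float))[0]; t=np.array(i["tvec"],float).ravel()
    return K,R,t
def ray(n,xy,z):
    "world point on pixel ray (shares) at height z"
    K,R,t=cam(n); d=R.T@np.linalg.inv(K)@[xy[0]*560,xy[1]*420,1]; c=-R.T@t
    return c+d*(z-c[2])/d[2]
H={'socket26_center':.017,'socket34_center':.023,'socket43_center':.029,'socket54_center':.036,'mark1':.012,'mark2':.012,'mark3':.012,'mark4':.012,'red_block':.012,'hammer_center':.025}
def snap(n,f):
    p,d=bot.capture(n); cv2.imwrite(f'pics/{f}.png',p[:,:,::-1]); return p,d
E
python3 - <<'E'
from h import *
for n in ('top','side'):
    p,d=snap(n,n+'0'); print(n,bot.camera_info(n), (-cam(n)[1].T@cam(n)[2]).round(3))
    for k in H:
        for r in bot.pinpoint(n,k)[:2]: print(k,round(r['p'],2),(np.array(r['xy'])*[560,420]).round(),ray(n,r['xy'],H[k]).round(3))
print(bot.hold_point_z,bot.read_state())
E
```

```text
top {'vertical_fov': 48.881970661434764, 'cx': 274.0534570444374, 'cy': 209.42679391155818, 'rvec': array([ 2.17677893, -2.11595983,  0.19682213]), 'tvec': array([-0.02534984,  0.52564898,  1.00690307])} [0.357 0.009 1.079]
socket26_center 0.57 [306. 231.] [ 0.483 -0.085  0.017]
socket34_center 0.57 [146. 268.] [0.388 0.274 0.023]
socket34_center 0.38 [271. 174.] [ 0.614 -0.002  0.023]
socket43_center 0.95 [395. 249.] [ 0.445 -0.289  0.029]
socket54_center 0.93 [217. 238.] [0.458 0.116 0.036]
socket54_center 0.68 [234. 174.] [0.609 0.084 0.036]
mark1 0.84 [200. 175.] [0.609 0.167 0.012]
mark1 0.75 [311. 174.] [ 0.62  -0.097  0.012]
mark2 0.84 [200. 175.] [0.609 0.167 0.012]
mark2 0.75 [311. 174.] [ 0.62  -0.097  0.012]
mark3 0.84 [200. 175.] [0.609 0.167 0.012]
mark3 0.75 [311. 174.] [ 0.62  -0.097  0.012]
mark4 0.84 [200. 175.] [0.609 0.167 0.012]
mark4 0.75 [311. 174.] [ 0.62  -0.097  0.012]
red_block 0.65 [338. 181.] [ 0.603 -0.161  0.012]
hammer_center 0.96 [266. 260.] [0.413 0.004 0.025]
side {'vertical_fov': 43.110567841417904, 'cx': 284.4731763147305, 'cy': 215.09152144758855,
[... 963 characters left out ...]
.51687243e-04,
        6.76901318e+01, -1.02268301e+01]), 'qvel': array([-0.03042102, -0.00219915,  0.09096647,  0.0647318 , -0.06349099,
        0.01352523]), 'tau': array([-1.03103313e-03, -4.40034056e+01, -1.76984364e+01,  6.31515495e-02,
        5.04100125e-02, -2.60542811e-05]), 'position': array([ 0.16961983, -0.60150417,  0.22252698]), 'tcp_rot': array([[ 9.62486107e-01,  2.71330967e-01,  8.92832749e-06],
       [ 2.71330966e-01, -9.62486105e-01,  6.73981666e-05],
       [ 2.68806009e-05, -6.24472673e-05, -9.99999998e-01]]), 'force': array([0.51773847, 0.23360467, 0.35537295]), 'moment': array([ 0.00961081, -0.03117464,  0.00086845]), 'grasp_force': 0.0, 'opening': 1.0007315214593318}
```

```bash
python3 -c "
import cv2,numpy as np
a=cv2.imread('pics/top0.png');b=cv2.imread('pics/side0.png');cv2.imwrite('pics/both.png',cv2.resize(np.hstack([a,b]),(800,300)))"
```

```text
(no output)
```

View pics/top0.png

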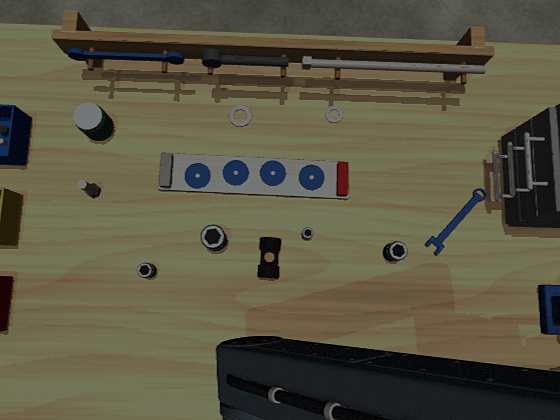

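View pics/side0.png

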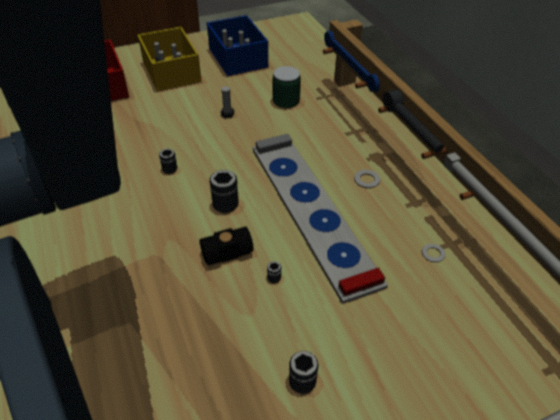

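The side and top views agree: the red block is at the −y end by mark1 (top view ~343,179), with grey at ~165,170. The marks are at top px (312,177), (273,173), (236,173) and (198,176). The sockets are 26 at (308,233), 34 at (146,270), 43 at (397,250) and 54 at (213,236), with the hammer at (269,258). I'll refine the marks by colour and the sockets by their bright rims.

Run:
```python
from h import *
def row(n,pts,z): 
    for p in pts: print(n,np.round(p,1),ray(n,np.array(p)/[560,420],z)[:2].round(4))
for n in('top','side'):
    im=cv2.imread(f'pics/{n}0.png'); hsv=cv2.cvtColor(im,cv2.COLOR_BGR2HSV)
    m=cv2.inRange(hsv,(100,120,60),(125,255,255)); m=cv2.morphologyEx(m,cv2.MORPH_CLOSE,np.ones((5,5)))
    c=[cv2.fitEllipse(k) for k in cv2.findContours(m,0,2)[0] if 250<cv2.contourArea(k)<1500]
    row(n,[e[0] for e in c if max(e[1])<50],.012)
    print('rims')
    K,R,t=cam(n); g=cv2.cvtColor(im,cv2.COLOR_BGR2GRAY); s=hsv[:,:,1]
    for k,(x,y),h,d in (('26',(.4815,-.082),.034,26),('34',(.386,.275),.046,34),('43',(.443,-.289),.058,43),('54',(.458,.1165),.072,54)):
        p=K@(R@[x,y,h]+t); u,v=(p[:2]/p[2]); r=int(d/1000/2/p[2]*K[0,0])+4
        mm=np.zeros_like(g); cv2.circle(mm,(int(round(u)),int(round(v))),r,255,-1)
        b=((s<75)&(g>90)&(mm>0)).astype(np.uint8)
        q=cv2.findNonZero(b)
        if q is None: print(k,'none',u,v);continue
        nl,l,st,ce=cv2.connectedComponentsWithStats(b,connectivity=8); j=1+st[1:,4].argmax()
        q=cv2.findNonZero((l==j).astype(np.uint8)); hull=cv2.convexHull(q); M=cv2.minEnclosingCircle(hull)
        bb=cv2.boundingRect(hull); print(k,len(q),bb); row(n,[(bb[0]+(bb[2]-1)/2,bb[1]+(bb[3]-1)/2)],h)
```

```text
top [554.3 308.9] [ 0.3197 -0.6594]
top [311.2 176.9] [ 0.6119 -0.0969]
top [197.2 175.2] [0.6075 0.1725]
top [272.4 172.7] [ 0.6193 -0.0048]
top [235.3 172.4] [0.6171 0.083 ]
rims
26 132 (296, 221, 19, 14)
top [305.  227.5] [ 0.488  -0.0823]
34 162 (133, 257, 18, 21)
top [141.5 267. ] [0.3882 0.2785]
43 146 (390, 242, 23, 17)
top [401. 250.] [ 0.4409 -0.2945]
54 164 (202, 226, 22, 21)
top [212.5 236. ] [0.4586 0.1228]
side [343.3 254.7] [ 0.6115 -0.0982]
side [324.6 220.1] [ 0.6189 -0.0062]
side [304.5 191.8] [0.6167 0.0817]
side [282.8 166.8] [0.6066 0.1708]
rims
26 36 (267, 260, 15, 8)
side [274.  263.5] [ 0.4793 -0.0839]
34 29 (159, 148, 15, 7)
side [166. 151.] [0.3826 0.2768]
43 230 (291, 350, 26, 25)
side [303.5 362. ] [ 0.4406 -0.2878]
54 144 (210, 169, 26, 17)
side [222.5 177. ] [0.4584 0.1247]
```

The marks agree between views to 2 mm. The socket rims are polluted by wood pixels, so I'll check an enlarged crop.

Run:
```python
import cv2,numpy as np
a=cv2.imread('pics/top0.png')
t=[]
for u,v in((308,234),(146,270),(397,250),(213,236)):
    c=cv2.resize(a[v-20:v+20,u-20:u+20],(400,300-0) if 0 else (300,300),interpolation=cv2.INTER_CUBIC)
    c=cv2.convertScaleAbs(c,alpha=1.6)
    for i in range(0,300,75): cv2.line(c,(i,0),(i,299),(0,255,255),1);cv2.line(c,(0,i),(299,i),(0,255,255),1)
    t.append(c)
cv2.imwrite('pics/crop1.png',np.vstack([np.hstack(t[:2]),np.hstack(t[2:])]))
```

```text
(no output)
```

View pics/crop1.png

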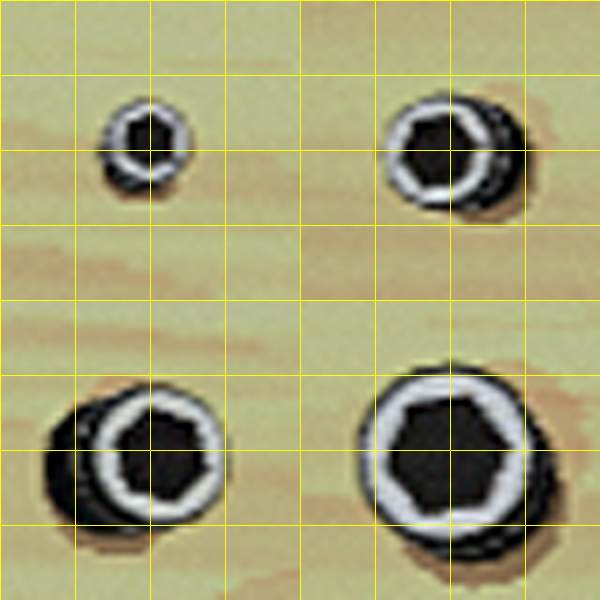

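The crop shows clean rims, with centres in the full top picture at: 26 (307.4,232.0), 34 (144.0,269.6), 43 (398.0,250.2) and 54 (212.1,236.0).

Run:
```python
from h import *
for k,p,h in((26,(307.4,232),.034),(34,(144,269.6),.046),(43,(398,250.2),.058),(54,(212.1,236),.072)): print(k,ray('top',np.array(p)/[560,420],h).round(4))
```

```text
26 [ 0.4778 -0.0879  0.034 ]
34 [0.3827 0.2726 0.046 ]
43 [ 0.4403 -0.2878  0.058 ]
54 [0.4586 0.1236 0.072 ]
```

apply_moves(
  plan=[0.515,0.862,-0.2,0.62,0.515,0.862,-0.2,0.62,0.515,0.862,-0.2,0.62,0.515,0.862,-0.2,0.62,0.515,0.862,-0.2,0.62,0.515,0.862,-0.2,0.62,0.515,0.862,0,0.62,0.515,0.862,0,0.62,0.515,0.862,0,0.62,0.515,0.862,0,0.62,0.515,0.862,0,0.62,0.515,0.862,0,0.62],
  grip=-1,
)

```text
time_s: 2.6
position: [0.4797, -0.083, 0.1628]
tcp_rot: [[-0.006, 1.0, 0.001], [1.0, 0.006, -0.001], [-0.001, 0.001, -1.0]]
force: [0.7, 0.1, -0.7]
opening: 0.998
grasp_force: 0.0
```

apply_moves(
  plan=[0,-0.04,-0.8,0,0,0,-0.8,0,0,0,-0.8,0,0,0,-0.5,0,0,0,-0.22,0,0,0,0,0],
)

```text
time_s: 3.35
position: [0.4787, -0.0864, 0.0063]
tcp_rot: [[-0.002, 1.0, -0.001], [1.0, 0.002, 0.0], [0.0, -0.001, -1.0]]
force: [0.5, -0.5, -0.7]
opening: 1.0
grasp_force: 0.0
```

apply_moves(
  plan=[0,0,0,0,0,0,0,0,0,0,0,0,0,0,0,0,0,0,0,0],
  grip=1,
)

```text
time_s: 3.98
position: [0.4787, -0.0863, 0.0067]
tcp_rot: [[-0.003, 1.0, 0.0], [1.0, 0.003, -0.0], [-0.0, 0.0, -1.0]]
force: [0.1, -0.2, -0.2]
opening: 0.511
grasp_force: 0.0
```

apply_moves(
  plan=[0,0,0,0,0,0,0,0,0,0,0,0,0,0,0,0],
  grip=1,
)

```text
time_s: 4.47
position: [0.4784, -0.0862, 0.0065]
tcp_rot: [[-0.003, 1.0, -0.001], [1.0, 0.003, 0.0], [0.0, -0.001, -1.0]]
force: [0.0, -0.3, 0.7]
opening: 0.28
grasp_force: 30.0
```

apply_moves(
  plan=[0,0,0.5,0,0,0,0.9,0,0.65,-0.06,0,0,0.65,-0.06,0,0,0.65,-0.06,0,0,0.65,-0.05,0,0,0.07,0,0,0,0,0,0,0],
)

```text
time_s: 5.48
position: [0.6108, -0.0973, 0.0759]
tcp_rot: [[-0.003, 1.0, -0.003], [1.0, 0.003, 0.001], [0.001, -0.002, -1.0]]
force: [-0.8, 1.0, -0.6]
opening: 0.28
grasp_force: 30.0
```

Run:
```python
from h import *
snap('side','s1'); 
for r in bot.pinpoint('side','socket26_center')[:2]: print(r['p'],np.array(r['xy'])*[560,420],ray('side',r['xy'],.017+.07))
print(bot.read_state()['position'])
```

```text
0.48 [347.592 229.698] [ 0.60905658 -0.10381618  0.087     ]
[ 0.61021573 -0.09729311  0.07605216]
```

View pics/s1.png

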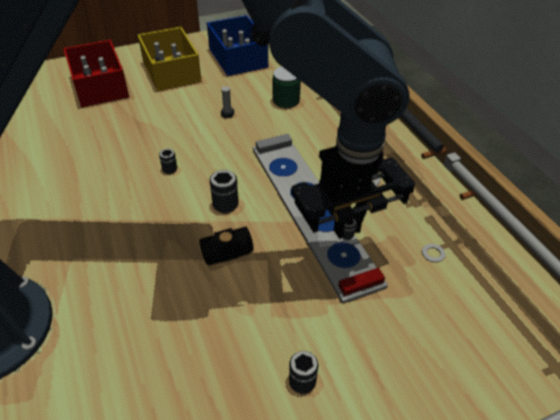

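The socket is held in the gripper above mark1 (px ~347,230), and the hammer hasn't moved. Lowering now.

apply_moves(
  plan=[0.02,0,-0.6,0,0,0,-0.35,0,0,0,-0.17,0,0,0,0,0,0,0,0,0],
)

```text
time_s: 6.2
position: [0.6136, -0.098, 0.0212]
tcp_rot: [[-0.003, 1.0, 0.001], [1.0, 0.003, -0.0], [-0.0, 0.001, -1.0]]
force: [0.4, -0.2, -0.3]
opening: 0.279
grasp_force: 30.0
```

apply_moves(
  plan=[0,0,-0.04,0,0,0,0,0],
)

```text
time_s: 6.45
position: [0.6133, -0.0978, 0.0189]
tcp_rot: [[-0.003, 1.0, 0.0], [1.0, 0.003, -0.0], [-0.0, 0.0, -1.0]]
force: [0.9, -0.5, -0.8]
opening: 0.281
grasp_force: 30.0
```

apply_moves(
  plan=[0,0,0,0,0,0,0,0,0,0,0,0,0,0,0.6,0,0,0,1,0,0,0,1,0,0,0,0.6,0],
  grip=-1,
)

```text
time_s: 7.32
position: [0.6141, -0.0981, 0.1815]
tcp_rot: [[-0.003, 1.0, 0.004], [1.0, 0.003, -0.001], [-0.001, 0.004, -1.0]]
force: [-1.0, -0.6, 0.3]
opening: 0.964
grasp_force: 0.0
```

apply_moves(
  plan=[-0.512,0.829,0,0,-0.512,0.829,0,0,-0.512,0.829,0,0,-0.512,0.829,0,0,-0.512,0.829,0,0,-0.512,0.829,0,0,-0.512,0.829,0,0,-0.512,0.829,-0.5,0,-0.512,0.829,-0.5,0,0,0,0,0],
)

```text
time_s: 8.57
position: [0.3791, 0.2766, 0.1272]
tcp_rot: [[-0.008, 1.0, -0.005], [1.0, 0.008, -0.002], [-0.002, -0.005, -1.0]]
force: [-0.7, -0.9, 0.2]
opening: 1.001
grasp_force: 0.0
```

Run:
```python
from h import *
p,d=snap('top','t2')
for n in('side','top'):
    if n=='side': snap(n,'s2')
    for k in ('socket26_center','socket34_center'):
        for r in bot.pinpoint(n,k)[:2]: print(n,k,r['p'],ray(n,r['xy'],H[k]+(.012 if '26' in k else 0)).round(4))
print(bot.read_state()['position'])
```

```text
side socket26_center 0.61 [ 0.61   -0.0965  0.029 ]
side socket34_center 0.74 [0.3806 0.2667 0.023 ]
top socket26_center 0.67 [ 0.6202 -0.097   0.029 ]
top socket34_center 0.56 [0.3805 0.2715 0.023 ]
[0.38415783 0.27459478 0.12920913]
```

View pics/s2.png

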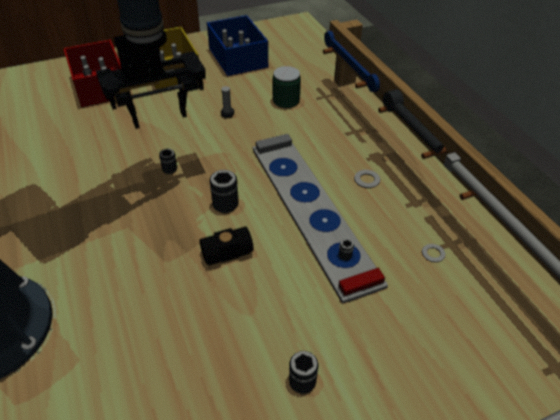

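Socket 26 stands on mark1 (px 346,249), and the gripper is above socket 34 (168,160). Descending to it.

apply_moves(
  plan=[0,-0.02,-0.8,0,0,0,-0.8,0,0,0,-0.5,0,0,0,-0.25,0,0,0,0,0,0,0,0,0],
)

```text
time_s: 9.62
position: [0.3836, 0.2743, 0.0119]
tcp_rot: [[-0.002, 1.0, 0.002], [1.0, 0.002, 0.001], [0.001, 0.002, -1.0]]
force: [0.8, -0.1, -0.2]
opening: 1.0
grasp_force: 0.0
```

apply_moves(
  plan=[0,0,0,0,0,0,0,0,0,0,0,0,0,0,0,0,0,0,0,0,0,0,0,0,0,0,0,0,0,0,0,0],
  grip=1,
)

```text
time_s: 10.62
position: [0.3824, 0.2741, 0.011]
tcp_rot: [[-0.003, 1.0, -0.001], [1.0, 0.003, -0.0], [-0.0, -0.001, -1.0]]
force: [-1.1, 0.2, 0.1]
opening: 0.37
grasp_force: 30.0
```

apply_moves(
  plan=[0,0,0.5,0,0,0,0.95,0,0,0,0.95,0,0.59,-0.7,0,0,0.59,-0.7,0,0,0.59,-0.7,0,0,0.59,-0.7,0,0,0.59,-0.7,0,0,0.59,-0.7,0,0,0.59,-0.7,0,0,0.59,-0.7,0,0,0,0,0,0],
)

```text
time_s: 12.12
position: [0.6214, -0.0091, 0.1306]
tcp_rot: [[0.001, 1.0, 0.003], [1.0, -0.001, -0.001], [-0.001, 0.003, -1.0]]
force: [-0.6, 0.8, -2.1]
opening: 0.37
grasp_force: 30.0
```

apply_moves(
  plan=[0,0,-0.8,0,0,0,-0.7,0,0,0,-0.4,0,0,0,-0.2,0,0,0,0,0,0,0,0,0],
)

```text
time_s: 12.88
position: [0.6197, -0.0058, 0.0272]
tcp_rot: [[-0.003, 1.0, 0.002], [1.0, 0.003, -0.0], [-0.0, 0.002, -1.0]]
force: [-0.5, 0.1, -1.6]
opening: 0.371
grasp_force: 30.0
```

apply_moves(
  plan=[0,0,-0.07,0,0,0,0,0],
)

```text
time_s: 13.12
position: [0.6191, -0.0059, 0.0231]
tcp_rot: [[-0.003, 1.0, 0.001], [1.0, 0.003, -0.0], [-0.0, 0.001, -1.0]]
force: [0.9, 0.3, -1.3]
opening: 0.367
grasp_force: 30.0
```

apply_moves(
  plan=[0,0,0,0,0,0,0,0,0,0,0,0,0,0,0.6,0,0,0,1,0,0,0,1,0,0,0,0.4,0],
  grip=-1,
)

```text
time_s: 14.0
position: [0.6205, -0.006, 0.1763]
tcp_rot: [[-0.003, 1.0, 0.006], [1.0, 0.003, -0.001], [-0.001, 0.006, -1.0]]
force: [0.4, 0.3, -0.1]
opening: 0.982
grasp_force: 0.0
```

apply_moves(
  plan=[-0.512,-0.806,0,0,-0.512,-0.806,0,0,-0.512,-0.806,0,0,-0.512,-0.806,0,0,-0.512,-0.806,0,0,-0.512,-0.806,0,0,-0.512,-0.806,0,0,0,0,-0.8,0,0,0,0,0],
)

```text
time_s: 15.12
position: [0.4374, -0.2867, 0.1307]
tcp_rot: [[-0.001, 1.0, -0.005], [1.0, 0.001, 0.005], [0.005, -0.005, -1.0]]
force: [-0.3, 0.3, 0.8]
opening: 0.998
grasp_force: 0.0
```

Run:
```python
from h import *
snap('side','s3');snap('top','t3')
for n in('side','top'):
    for k in ('socket34_center','socket43_center','hammer_center'):
        for r in bot.pinpoint(n,k)[:2]: print(n,k,r['p'],ray(n,r['xy'],H[k]+(.012 if '34' in k else 0)).round(4))
print(bot.read_state()['position'])
```

```text
side socket43_center 0.92 [ 0.4413 -0.289   0.029 ]
side hammer_center 0.97 [ 0.4217 -0.001   0.025 ]
top socket34_center 0.73 [ 0.6223 -0.0024  0.035 ]
top hammer_center 0.9 [ 0.4194 -0.002   0.025 ]
[ 0.44021634 -0.28778474  0.13346402]
```

View pics/s3.png

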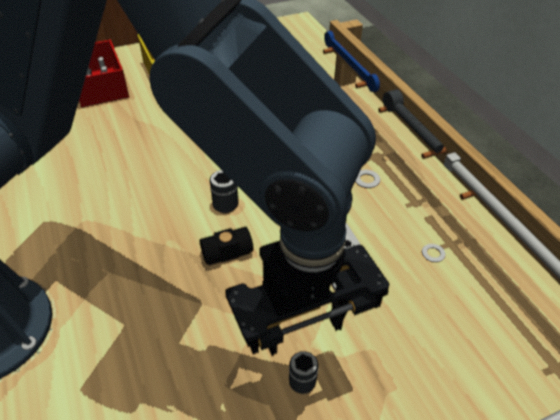

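The gripper is above socket 43 (304,372). Socket 54 (225,190) and the hammer (227,244) are unmoved. Descending to z≈0.020.

apply_moves(
  plan=[0,0,-0.8,0,0,0,-0.8,0,0,0,-0.45,0,0,0,-0.2,0,0,0,0,0,0,0,0,0],
)

```text
time_s: 16.27
position: [0.4402, -0.2884, 0.021]
tcp_rot: [[-0.003, 1.0, 0.001], [1.0, 0.003, -0.001], [-0.001, 0.001, -1.0]]
force: [0.1, 0.4, 0.3]
opening: 1.001
grasp_force: 0.0
```

apply_moves(
  plan=[0,0,0,0,0,0,0,0,0,0,0,0,0,0,0,0,0,0,0,0,0,0,0,0,0,0,0,0],
  grip=1,
)

```text
time_s: 17.15
position: [0.4397, -0.2879, 0.02]
tcp_rot: [[-0.002, 1.0, 0.0], [1.0, 0.002, -0.0], [-0.0, 0.0, -1.0]]
force: [0.4, -0.2, -0.3]
opening: 0.484
grasp_force: 30.0
```

apply_moves(
  plan=[0,0,0.5,0,0,0,0.95,0,0,0,0.95,0,0.443,0.926,0,0,0.443,0.926,0,0,0.443,0.926,0,0,0.443,0.926,0,0,0.443,0.926,0,0,0.443,0.926,0,0,0.443,0.926,0,0,0.443,0.926,0,0,0,0,0,0],
)

```text
time_s: 18.65
position: [0.6169, 0.0863, 0.1388]
tcp_rot: [[-0.007, 1.0, -0.001], [1.0, 0.007, 0.001], [0.001, -0.001, -1.0]]
force: [0.7, -0.9, -4.5]
opening: 0.484
grasp_force: 30.0
```

apply_moves(
  plan=[0,0,-0.8,0,0,0,-0.7,0,0,0,-0.4,0,0,0,-0.22,0,0,0,0,0,0,0,0,0],
)

```text
time_s: 19.4
position: [0.6171, 0.0822, 0.0345]
tcp_rot: [[-0.002, 1.0, 0.001], [1.0, 0.002, -0.0], [-0.0, 0.001, -1.0]]
force: [-0.2, 0.0, -3.6]
opening: 0.481
grasp_force: 30.0
```

apply_moves(
  plan=[0,0,-0.04,0,0,0,0,0],
)

```text
time_s: 19.65
position: [0.6168, 0.0825, 0.0323]
tcp_rot: [[-0.003, 1.0, 0.0], [1.0, 0.003, -0.0], [-0.0, 0.0, -1.0]]
force: [-0.3, -0.2, -4.9]
opening: 0.486
grasp_force: 30.0
```

apply_moves(
  plan=[0,0,0,0,0,0,0,0,0,0,0,0,0,0,0.6,0,0,0,1,0,0,0,1,0,0,0,0.4,0],
  grip=-1,
)

```text
time_s: 20.52
position: [0.6187, 0.0825, 0.186]
tcp_rot: [[-0.003, 1.0, 0.007], [1.0, 0.003, -0.0], [-0.0, 0.007, -1.0]]
force: [0.2, 0.0, -0.6]
opening: 0.993
grasp_force: 0.0
```

apply_moves(
  plan=[-0.793,0.203,0,0,-0.793,0.203,0,0,-0.793,0.203,0,0,-0.793,0.203,0,0,0,0,-0.8,0,0,0,0,0],
)

```text
time_s: 21.28
position: [0.4561, 0.1232, 0.1409]
tcp_rot: [[-0.003, 1.0, -0.005], [1.0, 0.003, -0.0], [-0.0, -0.005, -1.0]]
force: [-1.1, 0.7, 0.0]
opening: 1.002
grasp_force: 0.0
```

Run:
```python
from h import *
snap('side','s4');snap('top','t4')
for n in('side','top'):
    for k in ('socket43_center','socket54_center','hammer_center'):
        for r in bot.pinpoint(n,k)[:2]: print(n,k,r['p'],ray(n,r['xy'],H[k]+(.012 if '43' in k else 0)).round(4))
print(bot.read_state()['position'])
```

```text
side socket43_center 0.59 [0.6211 0.0749 0.041 ]
side socket54_center 0.93 [0.4589 0.1219 0.036 ]
side hammer_center 0.92 [ 4.245e-01 -3.000e-04  2.500e-02]
top socket43_center 0.74 [0.6168 0.085  0.041 ]
top socket54_center 0.48 [0.46   0.1192 0.036 ]
top hammer_center 0.89 [ 0.4136 -0.0057  0.025 ]
[0.45888345 0.12302948 0.14270982]
```

View pics/s4.png

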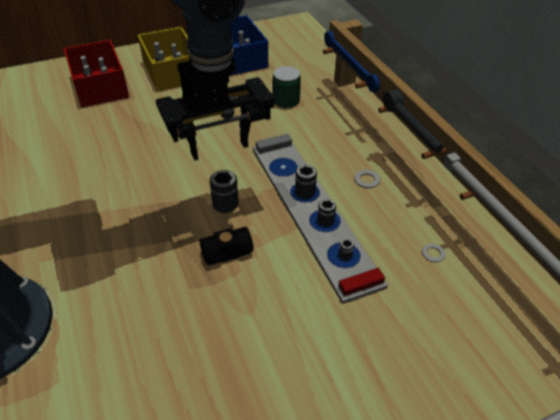

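Three sockets stand on their marks (346,249), (327,212) and (306,182). The gripper is above socket 54 (224,190).

apply_moves(
  plan=[0,0,-0.8,0,0,0,-0.8,0,0,0,-0.45,0,0,0,-0.2,0,0,0,0,0,0,0,0,0],
)

```text
time_s: 22.42
position: [0.4589, 0.1232, 0.0304]
tcp_rot: [[-0.003, 1.0, 0.002], [1.0, 0.003, 0.0], [0.0, 0.002, -1.0]]
force: [0.3, 0.4, 0.6]
opening: 1.002
grasp_force: 0.0
```

apply_moves(
  plan=[0,0,0,0,0,0,0,0,0,0,0,0,0,0,0,0,0,0,0,0,0,0,0,0],
  grip=1,
)

```text
time_s: 23.18
position: [0.4577, 0.1231, 0.0296]
tcp_rot: [[-0.003, 1.0, -0.001], [1.0, 0.003, -0.0], [-0.0, -0.001, -1.0]]
force: [-0.9, -0.6, 2.5]
opening: 0.609
grasp_force: 30.0
```

apply_moves(
  plan=[0,0,0.4,0,0,0,0.7,0,0,0,0.7,0,0.743,0.244,0,0,0.743,0.244,0,0,0.743,0.244,0,0,0.743,0.244,0,0,0,0,0,0,0,0,-0.8,0,0,0,-0.5,0,0,0,-0.2,0,0,0,0,0],
)

```text
time_s: 24.68
position: [0.6056, 0.1718, 0.0437]
tcp_rot: [[-0.003, 1.0, -0.002], [1.0, 0.003, -0.0], [-0.0, -0.002, -1.0]]
force: [-0.6, -1.1, -7.7]
opening: 0.608
grasp_force: 29.9
```

apply_moves(
  plan=[0,0,0,0,0,0,0,0],
)

```text
time_s: 24.92
position: [0.6073, 0.172, 0.0452]
tcp_rot: [[-0.003, 1.0, 0.001], [1.0, 0.003, 0.0], [0.0, 0.001, -1.0]]
force: [0.4, 0.2, -8.8]
opening: 0.61
grasp_force: 29.9
```

apply_moves(
  plan=[0,0,-0.055,0,0,0,0,0,0,0,0,0],
)

```text
time_s: 25.3
position: [0.6067, 0.1719, 0.0418]
tcp_rot: [[-0.003, 1.0, -0.0], [1.0, 0.003, 0.0], [0.0, -0.0, -1.0]]
force: [-0.1, 0.9, -7.6]
opening: 0.611
grasp_force: 29.9
```

apply_moves(
  plan=[0,0,0,0,0,0,0,0,0,0,0,0,0,0,0.6,0,0,0,1,0,0,0,1,0,0,0,0.4,0,-1,0,0,0,-1,0,0,0,-1,0.5,0,0,-1,0.5,0,0,0,0,0,0],
  grip=-1,
)

```text
time_s: 26.8
position: [0.4021, 0.2227, 0.1921]
tcp_rot: [[-0.006, 1.0, -0.003], [1.0, 0.006, -0.0], [-0.0, -0.003, -1.0]]
force: [0.3, -0.6, 0.0]
opening: 0.998
grasp_force: 0.0
```

Run:
```python
from h import *
snap('side','s5');snap('top','t5')
for n in('side','top'):
    for k in H:
        if k[:4]=='mark':continue
        for r in bot.pinpoint(n,k)[:1]: print(n,k,r['p'],ray(n,r['xy'],H[k]+(.012 if 'sock' in k else 0)).round(4))
print(bot.read_state()['position'])
a=cv2.imread('pics/top0.png')*0; a=cv2.imread('pics/t5.png')[140:290,130:360];b=cv2.imread('pics/s5.png')[130:310,200:400]
cv2.imwrite('pics/c5.png',np.vstack([cv2.resize(a,(460,300),interpolation=2),cv2.resize(b,(460,300),interpolation=2)]))
```

```text
side socket26_center 0.63 [ 0.6149 -0.099   0.029 ]
side socket34_center 0.96 [ 0.6188 -0.0112  0.035 ]
side socket43_center 0.76 [0.6179 0.0782 0.041 ]
side red_block 0.95 [ 0.6086 -0.1644  0.012 ]
side hammer_center 0.86 [ 0.4232 -0.004   0.025 ]
top socket26_center 0.58 [ 0.6253 -0.0969  0.029 ]
top socket34_center 0.7 [ 0.6229 -0.0106  0.035 ]
top socket43_center 0.87 [0.6185 0.0781 0.041 ]
top socket54_center 0.83 [0.6048 0.1737 0.048 ]
top red_block 0.56 [ 0.602  -0.1639  0.012 ]
top hammer_center 0.95 [ 0.4234 -0.0028  0.025 ]
[0.40684999 0.22179461 0.19171739]
```

View pics/c5.png

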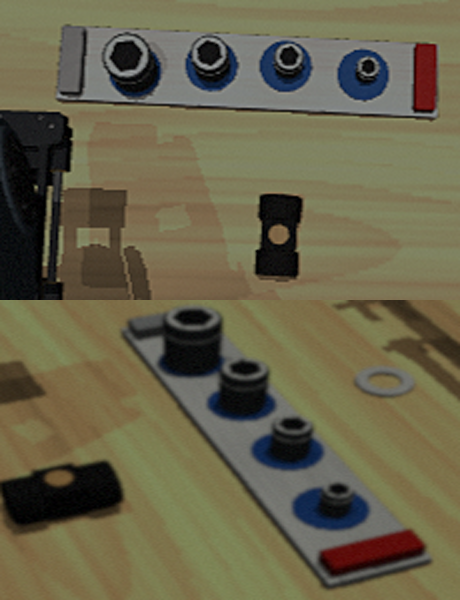

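All four stand upright on their marks in the right order, and the hammer is in place. I'll do a quick numeric check of the rim centres before handing in.

Run:
```python
from h import *
for k,p,h,m in((26,(313.7,173.2),.046,(.612,-.0975)),(34,(275.2,169),.058,(.619,-.0055)),(43,(234.8,167.7),.07,(.617,.0825)),(54,(193.3,167.3),.084,(.607,.1718))):
    print(k,((ray('top',np.array(p)/[560,420],h)[:2]-m)*1000).round(1))
```

```text
26 [ 0.8 -1.8]
34 [-2.2 -4.8]
43 [-3.2 -2. ]
54 [ 1.1 -0.9]
```

All are within 6 mm of their marks, under the 13 mm tolerance, so I'm handing in.

```bash
python3 -c "
from rig import bot
print(bot.hand_in())"
```

```text
the job is handed in; nothing more can be done
None
```

I handed the job in after about 27 s on the robot clock: the four sockets stand upright in size order from red to grey, each measured within about 6 mm of its mark, and the hammer head was not touched; the hand-in returned no verdict.

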